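# Ratchet the next arm of the index jig under its clamp and lock it

## Robot

A 6-joint arm with a two-finger parallel gripper is mounted at the origin on the work surface. World frame = base frame: x ahead of the robot, y to its left, z up, the work surface at z = 0. Lengths are in m, angles in rad, forces in N, time in s.
With the tool pointing down it reaches from about 0.375 to 0.9 m from the base axis. Payload 3.1 kg.
Tool frame: the origin (TCP) lies on the centre line of the jaws, within the pads' length; the fingertips stand 8 mm ahead of it and the grasp point (between the pads) lies 11 mm behind it; z points along the fingers, y is the line along which they close (so a half turn about z gives the same grasp; the last joint's range is limited). The gripper opens to 87 mm and grips with 3 to 60 N. Pads are 19 mm wide; open, the fingers measure 117 mm over their backs; the gripper's body (75 mm by 190 mm) begins 51 mm behind the grasp point.
Start: joints at [-1.462, 0.527, 1.433, -0, 1.181, -0.178], TCP at [0.177, -0.599, 0.231] pointing down, gripper open.
Joint ranges: [-3.08, 3.08], [-0.75, 2.2], [0.22, 2.44], [-1.43, 4.57], [0, 2.65], [-2.85, 2.85]. Speed limits (rad/s): [2.79, 2.79, 3.14, 3.14, 3.14, 3.14].

## Interface

Orientations are given as a unit quaternion [x, y, z, w].
In Python, from rig import robot gives the robot as it stands. The module is installed in compiled form; this text tells all that it offers.
- The arm moves only by the tool send_rows, never from a script. Its argument "increments" is one flat list of numbers, 7 for each row, row after row: the turn, a rotation vector about the world's x, y, z in rad, then the shift along the world's x, y, z in cm, then the opening, from 0 (shut) to 1 (fully open). A call has 1 to 20 rows; each row shifts and turns the commanded pose from where the row before left it; what a row does not reach is not made up. A row lasts 1/12 s, in which the tool goes at most 41.7 mm and 7.16 degrees, less where a joint would pass 70% of its speed; a pose out of reach is approached as far as the arm can. A call is refused whole if a number of a shift passes 4.17 or a number of a turn 0.125, either way. A call with a gripper value outside its range is refused whole. The fingers move at their own pace and stop on an object; "newtons" is the grip in N (left out, the last holds). Time passes only in rows, so rows that do not move let the fingers close. It gives the time, the measured TCP pose, the force, the opening and the grip force at its end, in the units of the state.
- robot.get_obs(): the state, without advancing time (a new reading comes with each control period).
- robot.camera(name): name is "scene" or "top" or "wrist"; returns a dict with "image" (400x640x3 uint8, red, green, blue), "range_z" (400x640 float32, m along the optical axis (not along the pixel's ray), 0 where there is no reading), "fx", "fy", "cx", "cy" (pixels), "R" (3x3) and "t" (3): a world point X has camera coordinates R X + t. Camera axes: x right, y down, z forward; pixel columns grow to the right and rows downward; lengths in m; the calibration is good to about 2 mm. A picture is of the moment at which its call begins.
- robot.hand_in(): hands the job in; it is judged then, once.
The state is a dict: "time": time; "q": joint angles; "joint_velocities": joint speeds; "joint_torque": joint torques, N m; "position": TCP position; "tool_rot": TCP orientation; "ft_force": force on the tool from outside, world axes, zero at the start; "moment": the same for the moment, N m; "grip_width": finger opening in m; "grip_force": force on a finger pad.
Only numpy, scipy, OpenCV 4.12 (cv2) and the standard library are available. Lean on these libraries where they do the work, as an engineer would, in place of code of your own. Each camera call takes 0.05 s, during which the arm holds its last target. There are 200 camera calls.

## Task

Bring one of the three arms of the index jig squarely under the foot of the toggle clamp by working the ratchet lever back and forth: it turns the spider one way only and swings loose the other way, so try both ways to find out which. Move the spider only through the lever, leave the tumbler pawl lying as it is, and once an arm is lined up push the clamp handle fully down to lock it, without disturbing the other things on the table.

Things in the scene. Friction and masses are not known exactly. Their poses are not given: they have to be found in the camera images.
- jig: Grey base plate (150 x 310 x 12 mm) bolted to the table; carries spider, ratchet lever and toggle clamp. Origin on the vertical axis about which spider and lever turn, at table-top height; z up. The clamp stands towards the jig's +y, the lever points to its -y when its joint reads 0, the tumbler pawl sits on the +x side of the lever's hub.
- spider (a joint): Angle (rad, counter-clockwise from above positive) of the steel spider: disc of radius 70 mm with three equal arms 120 degrees apart, 34 mm wide, out to 122 mm from the axis, top 48 mm above the table. Turns without end, stiffly (0.5 N m), stays where left. An arm lies exactly under the clamp's foot at 0 or any multiple of 2.094; any of the three will do.
- arm0 (a point): Point on the centre line of one arm of the spider, on its top face, 95 mm from the axis.
- arm1 (a point): The same point on the second arm.
- arm2 (a point): The same point on the third arm.
- station (a point): Fixed point 95 mm from the axis, towards the jig's +y, at the height of the spider's top: the point where the clamp's foot comes down. An arm is lined up when its point lies here.
- lever (a joint): Angle (rad, counter-clockwise from above positive) of the ratchet lever about the jig's axis; 0 = pointing to the jig's -y, stops at -0.5 and +0.5. Swings easily, stays where left. One way it takes the spider along, after a lost motion of up to 0.27 rad; the other way it clicks loosely over the teeth and the spider stands still. Which way grips differs from start to start.
- lever_grip (a point): Point on the axis of the lever's upright round black grip (24 mm diameter, from 80 to 150 mm above the table, 135 mm from the jig's axis), 128 mm above the table. The flat lever bar below it lies 68 to 80 mm above the table.
- tumbler: Tumbler pawl: two-legged steel rocker with a round brass weight (20 mm) leaning to one side, on a level pin (the origin) 52 mm from the jig's axis, 75 mm above the table; its top up to 115 mm. A leg drops between the spider's 24 upright teeth (8 mm high, 52 mm from the axis); which leg, by its lean, sets the way that grips. Leave alone.
- clamp (a joint): Angle (rad) of the toggle clamp's handle: 0 = raised (open), leaning 0.15 rad from upright towards the jig's +y; swings about a level axis (parallel to the jig's x, 188 mm from the jig's axis towards +y, 80 mm above the table) to +y and down to its stop at 1.3 (closed, nearly level). The red clamp arm comes down on the station with it. Needs 0.15 N m, stays where left.
- clamp_grip (a point): Point on the centre line of the clamp handle's black rubber grip (20 mm diameter, from 55 to 120 mm from the handle's pivot), 85 mm from the pivot.
- bracket: Zinc-plated right-angle bracket, 80 x 50 x 70 mm, loose on the table; a bystander. Origin under its centre.
- magnet: Squat blue weld magnet, 94 x 64 x 24 mm, loose; a bystander. Origin under its centre.
- nozzle: Copper nozzle cone standing upright, 40 mm diameter, 70 mm high, loose; a bystander. Origin under its centre.
- collar: Knurled brass stop collar, 70 mm diameter, 28 mm high, loose; a bystander. Origin under its centre.

How it is judged:
On the way, in this order (a step that is already met when the one before it is completed fails the run):
1. one arm of the spider is at rest lined up under the clamp's foot (within 8 mm) while the clamp is still open (horizontal distance between any of arm0, arm1, arm2 and station below 0.008 m and value of joint clamp below 0.3 rad and velocity of joint spider between -0.05 and 0.05 rad/s), for 0.2 s.
2. the clamp handle is fully down (value of joint clamp above 1.2 rad), for 0.2 s.
At the end, for the whole second after the job is handed in: The point of one arm of the spider lies within 8 mm (horizontally) of the station under the clamp's foot, and the clamp handle is down (above 1.2 of its 1.3 rad) (horizontal distance between any of arm0, arm1, arm2 and station below 0.008 m and value of joint clamp above 1.2 rad); the robot touches nothing.
It fails at once if the clamp is closed while no arm is under its foot (more than 12 mm off) (value of joint clamp above 0.6 rad and horizontal distance between each of arm0, arm1, arm2 and station above 0.012 m).
It fails at once if the robot pushes the spider itself (over 2 N) instead of working the lever (contact force between spider and the arm above 2 N or contact force between spider and the fingers above 2 N).
It fails at once if the robot touches the tumbler pawl (contact force between tumbler and the arm above 0.3 N or contact force between tumbler and the fingers above 0.3 N).
It fails at once if a bystander is moved by more than 20 mm (distance of any of bracket, magnet, nozzle, collar from where it was at the start of the episode above 0.02 m).
It also fails if it takes over 67 s, if anything falls off the work surface, if the arm or the gripper's body presses on something with over 40 N, if the wrist force passes 120 N, or if a joint passes its speed limit or range.

## Working session

There is one attempt and no reset: what is moved stays moved. The work goes in short steps, Python scripts to look and compute and a tool call to move; the robot and the scene stay as the last step left them, time stands still between calls to the robot, and variables do not carry over. Pictures are saved under pics/ and viewed, at most 10 in all, crops included, and the job is handed in when it is done.

Besides the shell and the picture viewer there is one more tool, called after ">>>" by a JSON object that holds its "name" and its "arguments". send_rows: Moves the arm, as the interface text tells. Its arguments: {"type":"object","properties":{"increments":{"type":"array"},"newtons":{"type":"number"}},"required":["increments"]}

```bash
mkdir -p pics
cat > h.py <<'E'
import numpy as np, cv2
from rig import robot
def cam(n):
    c=robot.camera(n); return c
def save(c,f): cv2.imwrite('pics/'+f,c['image'][:,:,::-1])
def pts(c):
    z=c['range_z']; v,u=np.mgrid[:z.shape[0],:z.shape[1]]
    X=np.stack([(u-c['cx'])/c['fx']*z,(v-c['cy'])/c['fy']*z,z],-1)
    W=(X-c['t'])@c['R']; W[z==0]=np.nan; return W
def ray(c,u,v,h):
    d=c['R'].T@np.array([(u-c['cx'])/c['fx'],(v-c['cy'])/c['fy'],1]); o=-c['R'].T@c['t']
    return o+d*(h-o[2])/d[2]
def proj(c,X):
    p=c['R']@np.array(X)+c['t']; return c['fx']*p[0]/p[2]+c['cx'],c['fy']*p[1]/p[2]+c['cy']
E
python3 - <<'E'
from h import *
for n in('top','scene'):
    c=cam(n); save(c,n+'.png'); np.savez(n,**c); print(n,-c['R'].T@c['t'],c['fx'])
E
```

```text
top [ 0.46319749 -0.01488098  1.1988279 ] 386.90106938103855
scene [ 1.20380045 -0.52544349  0.75886993] 390.8676342306637
```

View pics/top.png

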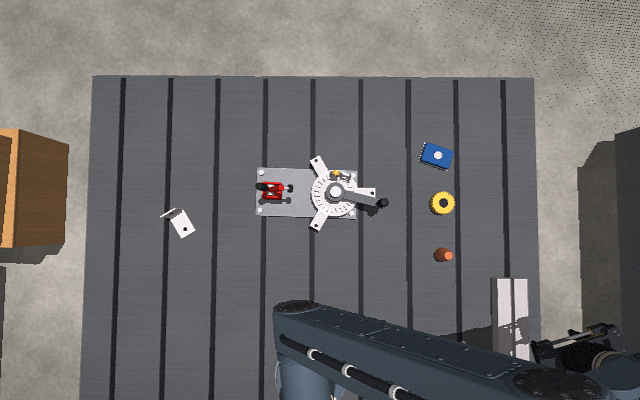

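View pics/scene.png

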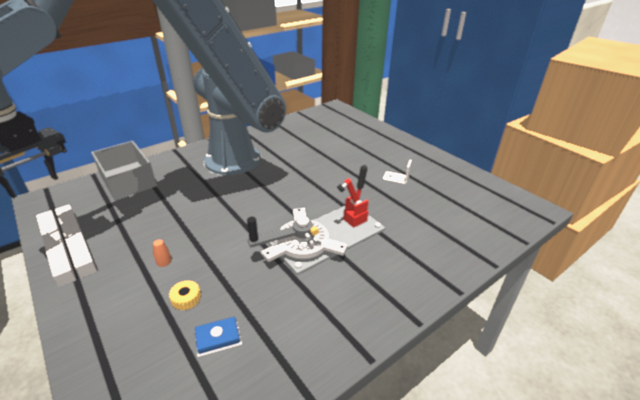

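The top view shows the jig with its clamp at px (272,188), spider hub at (335,192), lever grip at (382,202) and tumbler at (342,175). The bystanders are at (437,156), (442,203) and (444,255) on the right, and the bracket is at (180,222).

Run:
```python
from h import *
c=dict(np.load('top.npz'))
im=c['image']; cr=im[140:240,240:400][:,:,::-1]
cv2.imwrite('pics/crop.png',cv2.resize(cr,None,fx=5,fy=5,interpolation=cv2.INTER_CUBIC))
W=pts(c); Z=W[...,2]
roi=np.zeros(Z.shape,bool); roi[145:240,245:400]=1
m=(roi&(Z>0.006)&(Z<0.02)).astype(np.uint8)
p=W[m>0][:,:2]; r=cv2.minAreaRect(p.astype(np.float32)*1000); print('plate',r)
m=roi&(Z>0.042)&(Z<0.053); p=W[m]; print('spider',len(p),p.min(0),p.max(0))
m=roi&(Z>0.13); print('high',W[m][:,:].round(3)[:60:3])
for u,v in((335,192),(382,202),(437,156),(442,203),(444,255),(180,222)): print(u,v,W[v,u].round(3))
```

```text
plate ((557.732421875, -31.780136108398438), (287.2592468261719, 460.6546325683594), 0.7504246830940247)
spider 1585 [ 0.43788069 -0.18501554  0.0420441 ] [0.6591992  0.14934495 0.05299379]
high [[0.562 0.142 0.195]
 [0.563 0.134 0.194]
 [0.56  0.142 0.196]
 [0.559 0.134 0.198]
 [0.562 0.129 0.177]
 [0.564 0.061 0.158]
 [0.557 0.141 0.199]
 [0.557 0.133 0.199]
 [0.558 0.128 0.185]
 [0.562 0.125 0.147]
 [0.56  0.087 0.169]
 [0.56  0.079 0.169]
 [0.56  0.061 0.165]
 [0.561 0.053 0.159]
 [0.554 0.141 0.2  ]
 [0.554 0.134 0.196]
 [0.556 0.128 0.181]
 [0.559 0.124 0.15 ]
 [0.559 0.1   0.149]
 [0.557 0.089 0.172]]
335 192 [ 0.547 -0.066  0.104]
382 202 [ 0.517 -0.191  0.151]
437 156 [ 0.665 -0.381  0.026]
442 203 [ 0.521 -0.394  0.026]
444 255 [ 0.368 -0.384  0.069]
180 222 [0.459 0.406 0.009]
```

View pics/crop.png

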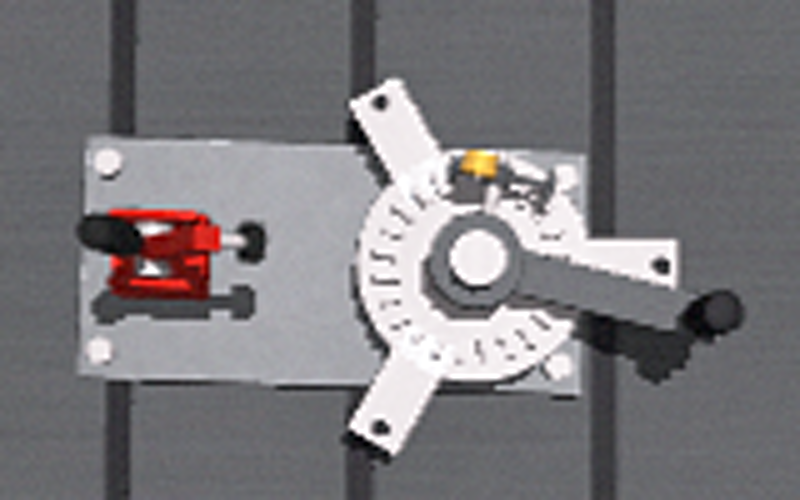

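The crop shows the arm holes at crop px (381,101), (380,428) and (661,266), the plate corners, the hub cap at (478,258), and the grip top at (720,312). The brass weight is at (478,163), leaning towards the clamp.

```bash
cat >> h.py <<'E'
def geo(c,holes,off=(240,140),s=5):
    g=lambda p,h: ray(c,(p[0]+.5)/s-.5+off[0],(p[1]+.5)/s-.5+off[1],h)
    return g
E
python3 - <<'E'
from h import *
c=dict(np.load('top.npz')); g=geo(c,0)
P=[g(p,.012) for p in((88,137),(585,155),(580,393),(80,375))]
for i in range(4): print(P[i].round(4),np.linalg.norm(P[i]-P[i-1]).round(4))
y=(P[0]+P[3]-P[1]-P[2]); y/=np.linalg.norm(y); print('ydir',y, 'yaw',np.arctan2(-y[0],y[1]))
H=[g(p,.048) for p in((381,101),(380,428),(661,266))]
C=np.mean(H,0); print('centre from holes',C)
yaw=np.arctan2(-y[0],y[1])
for h in H:
    d=(h-C)[:2]; print(np.linalg.norm(d), np.arctan2(-d[0],d[1])-yaw)
print('hub',g((478,258),.104))
G=g((720,312),.15); print('grip',G,np.linalg.norm((G-C)[:2])); d=(G-C)[:2]; print('lever',np.arctan2(d[0],-d[1])-yaw)
print('plate centre',np.mean(P,0), 'clamp pivot',C+.188*y)
W=pts(c);im=c['image'].astype(int)
print('handle',g((110,235),.19))
E
```

```text
[0.6301 0.1706 0.012 ] 0.1469
[ 0.6205 -0.1364  0.012 ] 0.3071
[ 0.4737 -0.1332  0.012 ] 0.1468
[0.4831 0.1734 0.012 ] 0.3067
ydir [0.03097131 0.99952027 0.        ] yaw -0.030976260564566562
centre from holes [ 0.54965933 -0.06640114  0.048     ]
0.11283748771716429 -1.020530152274102
0.11230918901734437 1.0845370197907855
0.11153225011350268 3.1694813637656716
hub [ 0.54913578 -0.06615953  0.104     ]
grip [ 0.51681499 -0.19542218  0.15      ] 0.13313594563839004
lever -0.21829497832861794
plate centre [0.55184508 0.01860875 0.012     ] clamp pivot [0.55548194 0.12150867 0.048     ]
handle [0.55345498 0.13050375 0.19      ]
```

Run:
```python
from h import *
from scipy.spatial.transform import Rotation as R
o=robot.get_obs(); print(o['time'],o['position'],o['grip_width']); print(R.from_quat(o['tool_rot']).as_matrix().round(3))
```

```text
0.1 [ 0.17734642 -0.59865441  0.22968941] 0.08706139210786817
[[ 0.959  0.284 -0.   ]
 [ 0.284 -0.959  0.002]
 [ 0.    -0.002 -1.   ]]
```

>>> {"name": "send_rows", "arguments": {"increments": [0,0,0.08,2.12,2.52,0,1,0,0,0.08,2.12,2.52,0,1,0,0,0.08,2.12,2.52,0,1,0,0,0.08,2.12,2.52,0,1,0,0,0.08,2.12,2.52,0,1,0,0,0.08,2.12,2.52,0,1,0,0,0.08,2.12,2.52,0,1,0,0,0.08,2.12,2.52,0,1,0,0,0.08,2.12,2.52,0,1,0,0,0.08,2.12,2.52,0,1,0,0,0.08,2.12,2.52,0,1,0,0,0.08,2.12,2.52,0,1,0,0,0.08,2.12,2.52,0,1,0,0,0.08,2.12,2.52,0,1,0,0,0.08,2.12,2.52,0,1,0,0,0.08,2.12,2.52,0,1,0,0,0,0,0,0,1,0,0,0,0,0,0,1]}}

```text
time: 1.6
position: [0.5171, -0.1945, 0.2301]
tool_rot: [0.707, 0.707, -0.0, -0.0]
ft_force: [-0.3, -0.5, 0.0]
grip_width: 0.0871
grip_force: 0.0
```

Run:
```python
from h import *
c=cam('wrist'); save(c,'w1.png')
o=robot.get_obs(); print(o['time'],o['position'])
W=pts(c); Z=W[...,2]; m=(Z>.14)&(Z<.16)&(c['image'].max(2)<70)&(np.hypot(W[...,0]-.517,W[...,1]+.195)<.04); print(m.sum(), W[m].mean(0), W[m].min(0),W[m].max(0))
```

```text
1.65 [ 0.51643004 -0.19550653  0.2301336 ]
612 [ 0.5176763  -0.19628283  0.14829459] [ 0.50688354 -0.20879495  0.1400974 ] [ 0.5286936  -0.1859975   0.15091196]
```

View pics/w1.png

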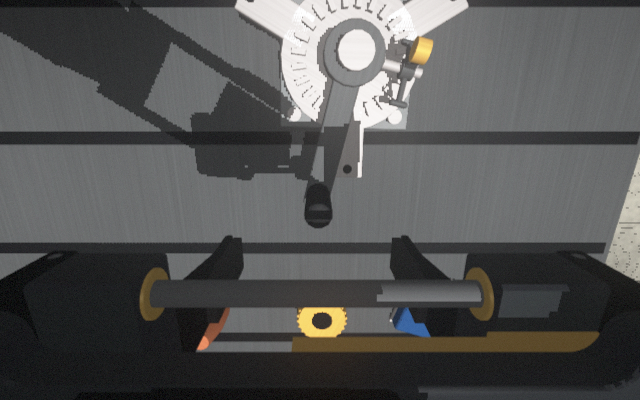

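The wrist view shows the grip at px (318,210) with the jaws straddling it in line, so I'm descending and closing.

>>> {"name": "send_rows", "arguments": {"increments": [0,0,0,0.1,-0.1,-2.8,1,0,0,0,0,0,-2.8,1,0,0,0,0,0,-2.8,1,0,0,0,0,0,-2.8,1,0,0,0,0,0,0,0.2,0,0,0,0,0,0,0.2,0,0,0,0,0,0,0.2,0,0,0,0,0,0,0.2,0,0,0,0,0,0,0.2,0,0,0,0,0,0,0.2,0,0,0,0,0,0,0.2], "newtons": 15}}

```text
time: 2.57
position: [0.5181, -0.1973, 0.1197]
tool_rot: [0.708, 0.706, 0.0, 0.001]
ft_force: [-0.4, -1.1, 0.9]
grip_width: 0.0483
grip_force: 0.0
```

```bash
cat >> h.py <<'E'
C=np.array([.5495,-.0664]); yaw=-.031
def arc(q0,q1,n):
    a=np.linspace(q0,q1,n+1)+yaw; p=13.5*np.c_[np.sin(a),-np.cos(a)]
    d=np.diff(p.round(2),axis=0).round(2); print('turn',round((q1-q0)/n,4)); print(d.tolist())
E
python3 - <<'E'
from h import *
o=robot.get_obs(); print(o['time'],o['position'],o['grip_width'],o['grip_force'],o['ft_force'])
d=o['position'][:2]-C; print(np.hypot(*d), np.arctan2(d[0],-d[1])-yaw)
arc(-.21,.45,12)
E
```

```text
2.5667 [ 0.51812296 -0.19733585  0.11965722] 0.04826461971654886 0.0 [-0.35155447 -1.06209183  0.91036034]
0.13464291474325102 -0.20420148802417426
turn 0.055
[[0.72, -0.16], [0.74, -0.11], [0.73, -0.08], [0.75, -0.04], [0.74, 0.01], [0.74, 0.04], [0.74, 0.09], [0.73, 0.13], [0.72, 0.16], [0.72, 0.21], [0.7, 0.24], [0.68, 0.29]]
```

>>> {"name": "send_rows", "arguments": {"increments": [0,0,0,0,0,0,0.2,0,0,0,0,0,0,0.2,0,0,0,0,0,0,0.2,0,0,0,0,0,0,0.2,0,0,0,0,0,0,0.2,0,0,0,0,0,0,0.2,0,0,0,0,0,0,0.2,0,0,0.055,0.72,-0.16,0,0.2,0,0,0.055,0.74,-0.11,0,0.2,0,0,0.055,0.73,-0.08,0,0.2,0,0,0.055,0.75,-0.04,0,0.2,0,0,0.055,0.74,0.01,0,0.2,0,0,0.055,0.74,0.04,0,0.2,0,0,0.055,0.74,0.09,0,0.2,0,0,0.055,0.73,0.13,0,0.2,0,0,0.055,0.72,0.16,0,0.2,0,0,0.055,0.72,0.21,0,0.2,0,0,0.055,0.7,0.24,0,0.2,0,0,0.055,0.68,0.29,0,0.2], "newtons": 15}}

```text
time: 4.15
position: [0.6038, -0.19, 0.1186]
tool_rot: [0.44, 0.898, -0.001, -0.001]
ft_force: [-3.1, -1.6, 2.9]
grip_width: 0.0234
grip_force: 15.0
```

```bash
cat >> h.py <<'E'
def look(n,f,s=5):
    c=cam(n); np.savez(f,**c)
    u,v=proj(c,[.5495,-.0664,.05]); u0,v0=int(u)-80,int(v)-60
    cv2.imwrite('pics/'+f+'.png',cv2.resize(c['image'][v0:v0+120,u0:u0+160,::-1],None,fx=s,fy=s,interpolation=cv2.INTER_CUBIC)); print(u0,v0); return c
def state():
    o=robot.get_obs(); d=o['position'][:2]-C
    print(o['time'],o['position'],o['grip_width'],o['grip_force'],o['ft_force'],'r',np.hypot(*d),'q',np.arctan2(d[0],-d[1])-yaw)
E
python3 - <<'E'
from h import *
state(); look('top','t2')
E
```

```text
4.15 [ 0.60379392 -0.19004186  0.1186203 ] 0.02335147353092403 15.008211855310947 [-3.07033265 -1.56242466  2.85763362] r 0.13503754965406023 q 0.4447714806687576
254 132
```

View pics/t2.png

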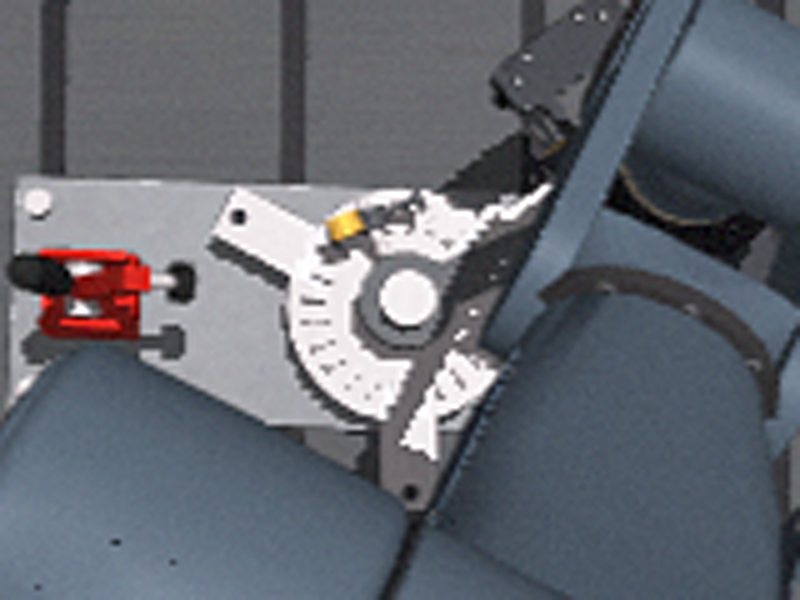

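The spider turned with the lever: its arm hole is now at crop (238,216), so counter-clockwise grips. I'll measure how much is left.

Run:
```python
from h import *
c=dict(np.load('t2.npz')); g=geo(c,0,(254,132))
for p in((238,216),(410,492)):
    h=g(p,.048); d=h[:2]-C; print(h,np.hypot(*d),np.arctan2(-d[0],d[1])-yaw)
arc(.445,-.45,16); arc(.445,-.45,12)
```

```text
[0.60218984 0.03301492 0.048     ] 0.11251464716765797 -0.45635806174164584
[ 0.43815345 -0.07024852  0.048     ] 0.11141303443934494 1.6363459929253463
turn -0.0559
[[-0.7, -0.28], [-0.71, -0.25], [-0.73, -0.2], [-0.74, -0.17], [-0.74, -0.12], [-0.75, -0.08], [-0.76, -0.04], [-0.75, 0.01], [-0.76, 0.04], [-0.75, 0.09], [-0.74, 0.13], [-0.73, 0.17], [-0.73, 0.22], [-0.71, 0.25], [-0.7, 0.29], [-0.68, 0.33]]
turn -0.0746
[[-0.94, -0.37], [-0.96, -0.3], [-0.98, -0.23], [-0.99, -0.15], [-1.01, -0.08], [-1.0, 0.0], [-1.01, 0.07], [-0.99, 0.14], [-0.98, 0.22], [-0.97, 0.3], [-0.94, 0.36], [-0.91, 0.43]]
```

>>> {"name": "send_rows", "arguments": {"increments": [0,0,-0.056,-0.7,-0.28,0,0.2,0,0,-0.056,-0.71,-0.25,0,0.2,0,0,-0.056,-0.73,-0.2,0,0.2,0,0,-0.056,-0.74,-0.17,0,0.2,0,0,-0.056,-0.74,-0.12,0,0.2,0,0,-0.056,-0.75,-0.08,0,0.2,0,0,-0.056,-0.76,-0.04,0,0.2,0,0,-0.056,-0.75,0.01,0,0.2,0,0,-0.056,-0.76,0.04,0,0.2,0,0,-0.056,-0.75,0.09,0,0.2,0,0,-0.056,-0.74,0.13,0,0.2,0,0,-0.056,-0.73,0.17,0,0.2,0,0,-0.056,-0.73,0.22,0,0.2,0,0,-0.056,-0.71,0.25,0,0.2,0,0,-0.056,-0.7,0.29,0,0.2,0,0,-0.056,-0.68,0.33,0,0.2,0,0,0,0,0,0,0.2,0,0,0,0,0,0,0.2]}}

```text
time: 5.7
position: [0.488, -0.1855, 0.1186]
tool_rot: [0.786, 0.618, 0.0, 0.0]
ft_force: [0.5, 0.1, 0.6]
grip_width: 0.0237
grip_force: 15.0
```

```bash
cat >> h.py <<'E'
def arm(c,guess):
    # dark hole near guess angle (jig), radius .112
    a=guess+yaw; best=None
    u,v=proj(c,[C[0]-.112*np.sin(a),C[1]+.112*np.cos(a),.048]); u0,v0=int(round(u)),int(round(v))
    k=3; p=cv2.cvtColor(c['image'],cv2.COLOR_RGB2GRAY)[v0-k:v0+k+1,u0-k:u0+k+1].astype(float)
    print(p.astype(int))
E
python3 - <<'E'
from h import *
state(); c=cam('top'); arm(c,-.457); np.savez('t3',**c)
arc(-.45,.08,10)
E
```

```text
5.7 [ 0.48799303 -0.18552605  0.1186143 ] 0.023687963337134417 15.000295811332762 [0.54327165 0.1290014  0.59467407] r 0.13406760604983417 q -0.4456169554554895
[[172 165 231 238 237 238 241]
 [146 236 246 244 242 238 235]
 [176 236 140  58 183 236 238]
 [233 146  57  48  39 228 240]
 [233 222 111  45  61 227 240]
 [240 243 153  79 230 241 237]
 [236 237 239 243 240 236 235]]
turn 0.053
[[0.65, -0.31], [0.66, -0.28], [0.67, -0.25], [0.68, -0.2], [0.7, -0.18], [0.7, -0.13], [0.71, -0.1], [0.71, -0.06], [0.72, -0.02], [0.71, 0.02]]
```

Spider held still on the back stroke. Now forward to just short of alignment.

>>> {"name": "send_rows", "arguments": {"increments": [0,0,0.053,0.65,-0.31,0,0.2,0,0,0.053,0.66,-0.28,0,0.2,0,0,0.053,0.67,-0.25,0,0.2,0,0,0.053,0.68,-0.2,0,0.2,0,0,0.053,0.7,-0.18,0,0.2,0,0,0.053,0.7,-0.13,0,0.2,0,0,0.053,0.71,-0.1,0,0.2,0,0,0.053,0.71,-0.06,0,0.2,0,0,0.053,0.72,-0.02,0,0.2,0,0,0.053,0.71,0.02,0,0.2,0,0,0,0,0,0,0.2,0,0,0,0,0,0,0.2]}}

```text
time: 6.75
position: [0.5571, -0.2009, 0.1186]
tool_rot: [0.597, 0.802, -0.0, 0.0]
ft_force: [-2.0, -2.0, 2.5]
grip_width: 0.0239
grip_force: 15.0
```

Run:
```python
from h import *
state(); look('top','t4')
```

```text
6.75 [ 0.55712392 -0.20088734  0.11857875] 0.02385168085013106 15.00029310118407 [-2.0342374  -1.97584761  2.46919227] r 0.13470325895280338 q 0.08762814389371101
254 132
```

View pics/t4.png

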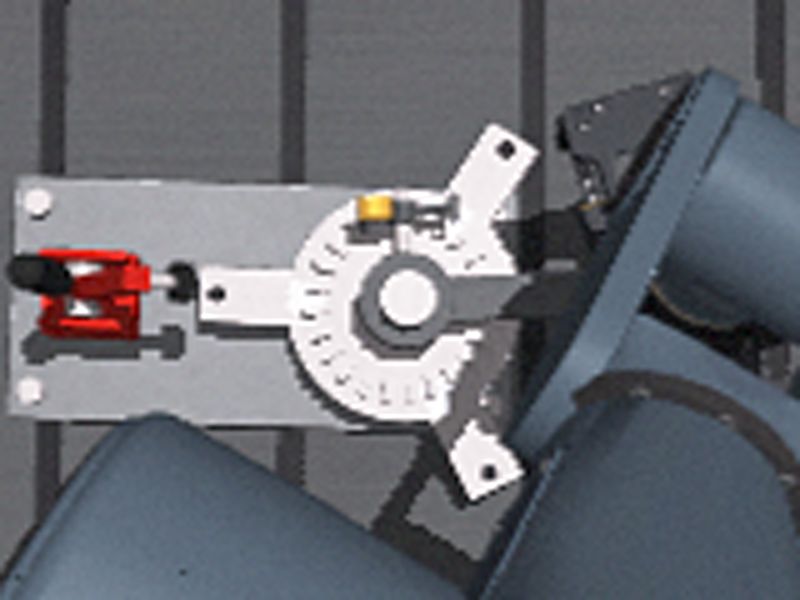

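The arm lies almost under the foot, with holes at crop (217,294), (507,149) and (488,472). Next I'll compute the remaining angle.

Run:
```python
from h import *
c=dict(np.load('t4.npz')); g=geo(c,0,(254,132))
H=[g(p,.048)[:2] for p in((217,294),(507,149),(488,472))]; c3=np.mean(H,0); print(c3)
for h in H:
    d=h-C; print(np.hypot(*d),(np.arctan2(-d[0],d[1])-yaw+1.047)%2.0944-1.047)
# yaw check from bolts (left: 37,203 / 28,390) and axis->clamp
b=[g(p,.014)[:2] for p in((37,203),(28,390))]; m=np.mean(b,0)-C; print('yaw bolts',np.arctan2(-m[0],m[1]), np.linalg.norm(b[0]-b[1]))
W=pts(c); im=c['image'].astype(int); red=(im[...,0]>120)&(im[...,1]<50)
p=W[red]; p=p[(p[:,1]>.04)&(p[:,1]<.2)]; m=p[:,:2].mean(0)-C; print('red',p.mean(0),np.arctan2(-m[0],m[1]))
```

```text
[ 0.54965226 -0.0664036 ]
0.11174064686862162 -0.021211626357725333
0.11224150664456943 -0.025226572882244724
0.11119867979962086 -0.025187059041016147
yaw bolts -0.029055564361625624 0.11530307054154909
red [0.55508856 0.10528468 0.11551486] -0.03253980492301775
```

Only 0.024 rad remains. I'll nudge the lever 0.02 rad further, release it and lift.

>>> {"name": "send_rows", "arguments": {"increments": [0,0,0.01,0.15,0.01,0,0.2,0,0,0.01,0.14,0.01,0,0.2,0,0,0,0,0,0,0.2,0,0,0,0,0,0,0.2,0,0,0,0,0,0,0.8,0,0,0,0,0,0,0.8,0,0,0,0,0,0,0.8,0,0,0,0,0,0,0.8,0,0,0,0,0,0,0.8,0,0,0,0,0,0,0.8,0,0,0,0,0,0,0.8,0,0,0,0,0,0,0.8,0,0,0,0,0,3,0.8,0,0,0,0,0,3.5,0.8,0,0,0,0,0,3.5,1,0,0,0,0,0,3.5,1,0,0,0,0,0,0,1]}}

```text
time: 8.22
position: [0.5639, -0.2024, 0.2614]
tool_rot: [0.589, 0.808, 0.001, 0.008]
ft_force: [0.8, -0.5, 0.8]
grip_width: 0.0819
grip_force: 0.0
```

Run:
```python
from h import *
state()
c=look('top','t5'); arm(c,0); W=pts(c); im=c['image'].astype(int)
red=(im[...,0]>120)&(im[...,1]<50)
p=W[red]; p=p[(p[:,1]>.04)&(p[:,1]<.2)]; print('red',p.min(0),p.max(0)); q=p[p[:,2]>.14]; print(q.min(0),q.max(0))
m=(im.max(2)<70)&(W[...,2]>.15)&(np.abs(W[...,1]-.14)<.03)&(np.abs(W[...,0]-.555)<.03); print('handle',W[m].round(3).tolist())
```

```text
8.2167 [ 0.56394777 -0.20235421  0.26139036] 0.08191619731962188 0.0 [ 0.84167806 -0.4891294   0.82631919] r 0.13671973043850877 q 0.13687205447391285
254 132
[[236 243 241 242 240 242 239]
 [239 250 225 210 243 244 242]
 [242 151  55  45  59 230 242]
 [244 158  58  53  60 229 239]
 [237 252 149  64 188 236 240]
 [234 246 246 248 245 242 239]
 [234 242 240 240 239 240 239]]
red [0.5321367  0.07617383 0.03384606] [0.57724616 0.14604629 0.17482076]
[0.54506084 0.07617383 0.14062561] [0.55987425 0.13232028 0.17482076]
handle [[0.563, 0.142, 0.192], [0.562, 0.139, 0.198], [0.562, 0.137, 0.195], [0.563, 0.135, 0.191], [0.563, 0.132, 0.191], [0.56, 0.144, 0.195], [0.559, 0.141, 0.199], [0.56, 0.139, 0.195], [0.56, 0.136, 0.197], [0.56, 0.134, 0.197], [0.56, 0.132, 0.192], [0.56, 0.129, 0.193], [0.561, 0.129, 0.178], [0.563, 0.128, 0.162], [0.557, 0.144, 0.198], [0.557, 0.139, 0.199], [0.557, 0.136, 0.199], [0.557, 0.134, 0.196], [0.558, 0.132, 0.191], [0.558, 0.13, 0.19], [0.558, 0.128, 0.185], [0.559, 0.127, 0.171], [0.561, 0.126, 0.159], [0.554, 0.147, 0.195], [0.554, 0.144, 0.196], [0.5
[... 341 characters left out ...]
[0.552, 0.132, 0.191], [0.552, 0.129, 0.19], [0.553, 0.128, 0.179], [0.554, 0.126, 0.175], [0.554, 0.125, 0.168], [0.556, 0.124, 0.155], [0.55, 0.145, 0.192], [0.549, 0.141, 0.198], [0.549, 0.139, 0.196], [0.549, 0.136, 0.195], [0.549, 0.134, 0.196], [0.55, 0.132, 0.192], [0.55, 0.129, 0.19], [0.55, 0.128, 0.183], [0.551, 0.127, 0.171], [0.552, 0.125, 0.161], [0.553, 0.124, 0.152], [0.547, 0.139, 0.196], [0.547, 0.137, 0.194], [0.547, 0.135, 0.19], [0.548, 0.133, 0.185], [0.548, 0.131, 0.18], [0.548, 0.129, 0.174], [0.549, 0.127, 0.167], [0.55, 0.125, 0.161], [0.55, 0.124, 0.153], [0.545, 0.133, 0.18], [0.546, 0.132, 0.174], [0.547, 0.13, 0.163], [0.547, 0.128, 0.161], [0.548, 0.127, 0.152]]
```

View pics/t5.png

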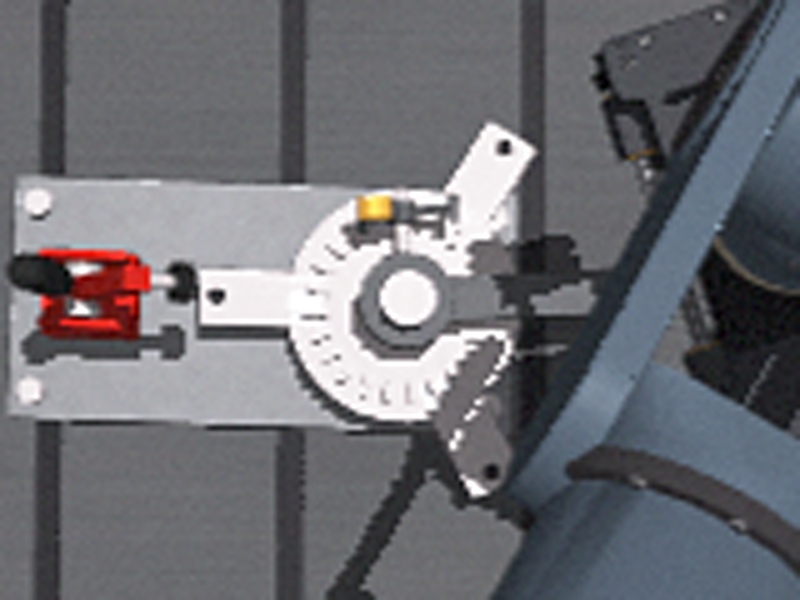

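The arm hole at crop (217,296) is aligned to within about 1–2 mm. Next I'll go above the clamp handle.

>>> {"name": "send_rows", "arguments": {"increments": [0,0,-0.0285,-0.07,2.82,0,1,0,0,-0.0285,-0.07,2.82,0,1,0,0,-0.0285,-0.07,2.82,0,1,0,0,-0.0285,-0.07,2.82,0,1,0,0,-0.0285,-0.07,2.82,0,1,0,0,-0.0285,-0.07,2.82,0,1,0,0,-0.0285,-0.07,2.82,0,1,0,0,-0.0285,-0.07,2.82,0,1,0,0,-0.0285,-0.07,2.82,0,1,0,0,-0.0285,-0.07,2.82,0,1,0,0,-0.0285,-0.07,2.82,0,1,0,0,-0.0285,-0.07,2.82,0,1,0,0,0,0,0,0,1,0,0,0,0,0,0,1,0,0,0,0,0,0,1]}}

```text
time: 9.52
position: [0.5509, 0.1377, 0.2525]
tool_rot: [0.718, 0.696, -0.001, -0.0]
ft_force: [0.0, -0.4, 0.3]
grip_width: 0.087
grip_force: 0.0
```

Run:
```python
from h import *
state(); c=cam('wrist'); save(c,'w2.png')
a=np.linspace(.15,1.47,19); p=9.5*np.c_[np.sin(a),np.cos(a)]
print(np.diff(p.round(2),axis=0).round(2).tolist())
```

```text
9.5167 [0.55087615 0.13774467 0.25245544] 0.08701975294609622 0.0 [ 0.02034108 -0.42132555  0.31084339] r 0.20414930812714865 q 3.165851711473474
[[0.68, -0.13], [0.68, -0.17], [0.66, -0.23], [0.64, -0.28], [0.61, -0.32], [0.6, -0.37], [0.56, -0.4], [0.53, -0.45], [0.5, -0.49], [0.46, -0.52], [0.42, -0.56], [0.38, -0.58], [0.34, -0.61], [0.29, -0.63], [0.25, -0.65], [0.19, -0.67], [0.15, -0.68], [0.09, -0.69]]
```

View pics/w2.png

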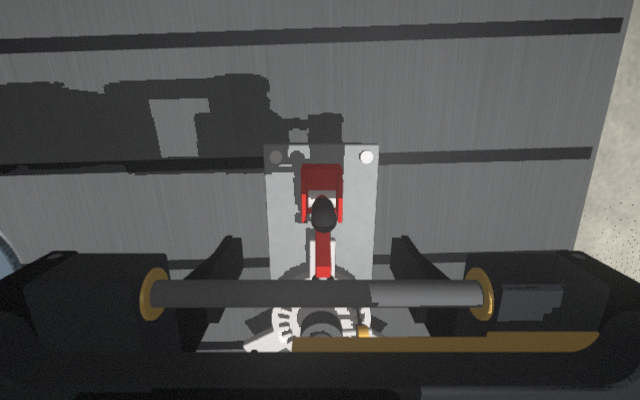

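The wrist view shows the handle tip at px (323,213), centred between the open jaws. I'll descend and grip it.

>>> {"name": "send_rows", "arguments": {"increments": [0,0,0,0.45,-0.2,0,1,0,0,0,0,0,-3,1,0,0,0,0,0,-3,1,0,0,0,0,0,-2.9,1,0,0,0,0,0,0,0.15,0,0,0,0,0,0,0.15,0,0,0,0,0,0,0.15,0,0,0,0,0,0,0.15,0,0,0,0,0,0,0.15,0,0,0,0,0,0,0.15,0,0,0,0,0,0,0.15,0,0,0,0,0,0,0.15,0,0,0,0,0,0,0.15,0,0,0,0,0,0,0.15,0,0,0,0,0,0,0.15,0,0,0,0,0,0,0.15,0,0,0,0,0,0,0.15,0,0,0,0,0,0,0.15,0,0,0,0,0,0,0.15,0,0,0,0,0,0,0.15], "newtons": 20}}

```text
time: 11.23
position: [0.5562, 0.1362, 0.1645]
tool_rot: [0.718, 0.696, 0.0, 0.0]
ft_force: [1.1, 0.0, -0.5]
grip_width: 0.0192
grip_force: 20.0
```

>>> {"name": "send_rows", "arguments": {"increments": [0,0,0,0.02,0.68,-0.13,0.15,0,0,0,0.02,0.68,-0.17,0.15,0,0,0,0.02,0.66,-0.23,0.15,0,0,0,0.02,0.64,-0.28,0.15,0,0,0,0.02,0.61,-0.32,0.15,0,0,0,0.02,0.6,-0.37,0.15,0,0,0,0.02,0.56,-0.4,0.15,0,0,0,0.02,0.53,-0.45,0.15,0,0,0,0.02,0.5,-0.49,0.15,0,0,0,0.01,0.46,-0.52,0.15,0,0,0,0.01,0.42,-0.56,0.15,0,0,0,0.01,0.38,-0.58,0.15,0,0,0,0.01,0.34,-0.61,0.15,0,0,0,0.01,0.29,-0.63,0.15,0,0,0,0.01,0.25,-0.65,0.15,0,0,0,0.01,0.19,-0.67,0.15,0,0,0,0,0.15,-0.68,0.15,0,0,0,0,0.09,-0.69,0.15,0,0,0,0,0,0,0.15,0,0,0,0,0,0,0.15]}}

```text
time: 12.9
position: [0.5585, 0.2169, 0.0795]
tool_rot: [0.718, 0.696, 0.0, -0.0]
ft_force: [-0.3, 4.1, 0.8]
grip_width: 0.019
grip_force: 20.0
```

Run:
```python
from h import *
state(); o=robot.get_obs(); p=o['position']; print('phi',np.arctan2(p[1]-.1215,p[2]+.011-.08),np.hypot(p[1]-.1215,p[2]+.011-.08))
```

```text
12.9 [0.55845058 0.2168521  0.07954309] 0.018969032437905164 20.00889178365469 [-0.32654355  4.14309222  0.80870954] r 0.28339348053923397 q 3.141003826030751
phi 1.4606735952966758 0.09593320377044168
```

At the stop by geometry. I'll press a few mm more, release, lift, and check.

>>> {"name": "send_rows", "arguments": {"increments": [0,0,0,0,0,-0.2,0.15,0,0,0,0,0,-0.1,0.15,0,0,0,0,0,0,0.15,0,0,0,0,0,0,0.8,0,0,0,0,0,0,0.8,0,0,0,0,0,0,0.8,0,0,0,0,0,0,0.8,0,0,0,0,0,0,0.8,0,0,0,0,0,0,0.8,0,0,0,0,0,0,0.8,0,0,0,0,0,0,0.8,0,0,0,0,0,3,0.8,0,0,0,0,0,4,0.8,0,0,0,0,0,4,0.8,0,0,0,0,0,4,0.8,0,0,0,0,2,2,0.8,0,0,0,0,3,0,0.8,0,0,0,0,3,0,0.8,0,0,0,0,0,0,0.8,0,0,0,0,0,0,0.8]}}

```text
time: 14.57
position: [0.558, 0.2977, 0.2472]
tool_rot: [0.717, 0.697, -0.0, 0.0]
ft_force: [0.4, -0.9, -0.0]
grip_width: 0.0695
grip_force: 0.0
```

Run:
```python
from h import *
state()
c=cam('scene'); W=pts(c); im=c['image'].astype(int)
m=(im.max(2)<60)&(W[...,2]>.06)&(W[...,2]<.2)&(np.abs(W[...,0]-.557)<.03)&(W[...,1]>.12)&(W[...,1]<.27); p=W[m]; print(len(p),p.min(0),p.max(0)); 
if len(p): a=np.polyfit(p[:,1],p[:,2],1); print('slope',a)
cv2.imwrite('pics/s6.png',cv2.resize(c['image'][140:280,230:430,::-1],None,fx=4,fy=4))
```

```text
14.5667 [0.55798775 0.29765929 0.24718352] 0.06946919138790657 0.0 [ 0.42746455 -0.9342742  -0.00833718] r 0.3641582162060768 q 3.149282679120521
12 [0.56787412 0.1984067  0.08619446] [0.57252613 0.22699769 0.09594548]
slope [-0.09769811  0.11245166]
```

View pics/s6.png

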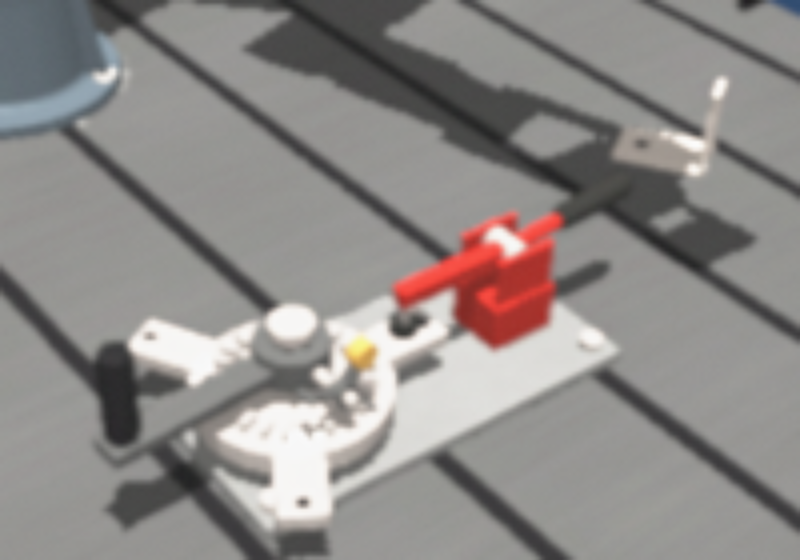

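The handle is nearly level (slope −0.098 fits about 1.3 rad), the foot sits at (408,325) on the spider arm, and the robot is clear.

```bash
python3 -c "
from rig import robot
print(robot.hand_in())"
```

```text
the job is handed in; nothing more can be done
None
```

I lined up one spider arm under the clamp foot by working the ratchet lever (it grips counter-clockwise), locked the clamp handle fully down and handed the job in at about 15 s; the last measurements put the arm within about 2 mm of the station, but the hand-in returned no verdict.

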